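# Unload a tested cell from the screw clamp with insulated tongs

## Robot

A 6-joint arm with a two-finger parallel gripper is mounted at the origin on a cart in front of the work surface, level with it; the furniture and walls round the work are solid. World frame = base frame: x ahead of the robot, y to its left, z up, the work surface at z = 0. Lengths are in m, angles in rad, forces in N, time in s.
With the tool pointing down it reaches from about 0.275 to 0.85 m from the base axis. Payload 5.2 kg.
Tool frame: the origin (TCP) lies midway between the tips of the shut fingers; the grasp point (between the pads) lies 19 mm behind it (r.grasp_offset is the distance from the TCP to the grasp point, in m); z points along the fingers, y is the line along which they close (so a half turn about z gives the same grasp; the last joint's range is limited). The gripper opens to 85 mm and grips with 20 to 120 N. Pads are 22 mm wide; open, the fingers measure 114 mm over their backs; the gripper's body (76 mm by 85 mm) begins 54 mm behind the grasp point. The pads swing forward as they close: fully open they stand 13 mm farther back than shut.
Start: joints at [1.076, 0.259, 1.535, -0, 1.348, -0.203], TCP at [0.158, 0.527, 0.231] pointing down, gripper open.
Joint ranges: [-3.14, 3.14], [-0.91, 2.08], [0.19, 2.58], [-1.22, 4.36], [0.22, 2.71], [-3.12, 3.12]. Speed limits (rad/s): [2.57, 2.57, 3.14, 3.14, 3.14, 3.14].

## Interface

Orientations are given as a unit quaternion [w, x, y, z].
In Python, from cell import r gives the robot as it stands. The module is installed in compiled form; this text tells all that it offers.
- The arm moves only by the tool step_arm, never from a script. Its argument "commands" is a list of rows, each a list of 6 numbers: the shift along the tool's x, y, z scaled (see below), then the turn, a rotation vector about the tool's x, y, z scaled (see below). In form: [[x, y, z, wx, wy, wz], ...]. A call has 1 to 10 rows; each row shifts and turns the commanded pose from where the row before left it, along the tool's axes as they then stand; what a row does not reach is not made up. The controller multiplies each number of a shift by 4 cm and each number of a turn by 0.1 rad. A row lasts 1/12 s, in which the tool goes at most 41.7 mm and 7.16 degrees, less where a joint would pass 70% of its speed; a pose out of reach is approached as far as the arm can. A call with a number of a shift or a turn outside -1 to 1 is refused whole. A call with a gripper value outside its range is refused whole. "gripper" is the closure in counts, from 0 (fully open) to 255 (shut), set as the call begins (left out, the last holds). The fingers move at their own pace and stop on an object; the grip force is fixed at half the most. Time passes only in rows, so rows that do not move let the fingers close. It gives the time, the measured TCP pose, the force, the opening and the grip force at its end, in the units of the state.
- r.get_obs(): the state, without advancing time (a new reading comes with each control period).
- r.get_image(name): name is "side" or "top"; returns the picture (400x640x3 uint8, red, green, blue); there is no depth.
- r.camera_model(name): a dict with "K" (3x3 intrinsics, pixels), "extrinsics" (4x4, takes a point from camera to world coordinates). Camera axes: x right, y up, looking along -z (the intrinsics and any distortion apply to the point x, -y, -z); pixel columns grow to the right and rows downward; lengths in m; the calibration is good to about 2 mm. A picture is of the moment at which its call begins. camera_model takes no time and is no camera call.
- r.job_done(): hands the job in; it is judged then, once.
The state is a dict: "t": time; "joint_pos": joint angles; "joint_velocities": joint speeds; "effort": joint torques, N m; "tcp_pos": TCP position; "eef_rot": TCP orientation; "wrist_force": force on the tool from outside, world axes, zero at the start; "moment": the same for the moment, N m; "finger_gap": finger opening in m; "grasp_force": force on a finger pad.
Only numpy, scipy, OpenCV 4.12 (cv2) and the standard library are available. Lean on these libraries where they do the work, as an engineer would, in place of code of your own. Each camera call takes 0.05 s, during which the arm holds its last target. There are 200 camera calls.

## Task

The test of the battery cell in the screw clamp is finished and it must come out without bare metal near it. Wind the clamp's handwheel back (anticlockwise as seen from the wheel's end) about half a turn so that its cup lets go of the cell, then take the insulated tongs from their holster by the rubber grips, squeeze their jaws onto the middle of the cell and lift it straight up, 10 cm or more out of the clamp. Finish while still holding the cell up steadily in the tongs above the clamp, and never touch the cell with the gripper itself nor disturb the other things on the bench.

Things in the scene. Friction and masses are not known exactly. Their poses are not given: they have to be found in the camera images.
- clamp: Low screw clamp fixed to the bench: aluminium base plate 76x160x12 mm, blocks, guide rods and a steel handwheel at one end. Origin on the bench under the middle of the clamped cell; z up, y along the clamp's axis, handwheel at -y, fixed contact block at +y (37 to 55 mm, top 72 mm, its stud 86 mm). Bearing block at y = -76 to -92 mm, top 72 mm. Screw, wheel and cell share one level axis, 54 mm up.
- cell_seat (a point): Middle of the seated cell, on its axis 54 mm above the bench; axes as the clamp's. The cell lies along y in two V saddles, 8 mm thick, at y = -22 and +22 mm. Between them 36 mm along y are free: tongs can reach down at both sides (+x and -x) of the cell to 28 mm above the bench (guide rods at x = +-23 mm have their tops at 25 mm).
- wheel_centre (a point): Centre of the handwheel: a plain steel disc 76 mm in diameter, 12 mm thick, its level axis along the clamp's y. Beside the rim 36 mm are free on the inner side (to the bearing block), all is free on the outer side: pinch the rim across its 12 mm from above and drag it round. Hubs 22 mm in diameter stand out 10 mm on its faces.
- wheel (a joint): Turn of the handwheel, rad: 0 = tight on the cell; grows as it is wound back, anticlockwise seen from the wheel's end: the top of the rim moves to the clamp's -x. 14 mm of plunger travel a turn, hard stop at 4.6; friction about 0.06 N m, stays where it is left. A pinch dragged over the top of the rim gives 1 to 1.4 rad: more if gripped lightly and the fingers lean with the rim.
- plunger (a joint): Travel of the moving block with the grey cup along the clamp's -y, m; 0 = on the cell. Block then at y = -42 to -60 mm, top 63 mm, its stud 77 mm. The cup (27 mm outside) laps 3.5 mm over the cell's -y end, so the cell cannot rise until the cup has drawn back farther than that; half a turn is 0.007.
- tongs: Insulated grey plastic tongs, 153 mm high, 140 g, standing upright, jaws down, in the holster. Origin midway between the open jaws' tips, at the lowest point; z up towards the pivot (146 mm up, pin along x); arms at +y and -y, closing along y. A guard flange 79 mm up stands out below the grips. The frame belongs to the +y arm.
- tongs_grip (a point): Place to grip the tongs, 112 mm above their origin, midway between the arms; axes as the tongs'. Black rubber grip faces, 20 mm wide in x, 40 mm high, are on the outer sides of both arms, 44 to 48 mm over both when open (they splay a little downwards). The tongs' top is 41 mm above this point, so a gripper from above takes pivot and all between its fingers.
- tongs_jaw (a point): Middle of the jaws, 14 mm above the tongs' origin: an 18 mm cell held crosswise (its axis along the tongs' x) has its middle here. Jaw faces 16 mm wide in x, 47 mm apart when open; toes at the bottom (lowest 6 mm) stand inward to 40 mm apart and go under the cell. Arms are at most 76 mm wide over the open jaws.
- tongs_arm (a joint): How far the tongs are squeezed, rad: 0 = open as they stand, 0.28 = shut, about 0.23 on the cell (the fingers then stand 36 mm apart). A spring opens them, 3 N at each grip when open, 8 N on the cell. Fingers touch at about 46 mm; squeezed partly, to 43 or 44 mm, they hang safely in the gripper with the jaws still wide open. About a quarter of the grip force reaches the jaws.
- holster: Black upright pocket on a 90x110x8 mm plate fixed to the bench; outside 32x90 mm, rim 76 mm up, inner floor 11 mm up, on which the tongs' toes stand. Origin on the bench under its middle, z up, y along the long side, as the tongs'. The tongs come out straight up (by 75 mm).
- cell: lithium cell, cylinder 18 mm diameter, 65 mm long, 47 g, lying in the clamp along the clamp's y. Origin at the lowest line of its middle, 45 mm above the bench while it is seated; its y axis runs along the cell, z up.
- tray: grey tray for the batch, 80x86x18 mm, fixed; origin under its middle. Bystander.
- cell_l: another 18x65 mm cell, lying in the tray. Bystander, not to be disturbed.
- cell_r: another 18x65 mm cell, lying in the tray. Bystander, not to be disturbed.
- fuse: bolt-down fuse, pale ceramic body with metal tabs, 102x23 mm, 23 mm high, lying on the bench. Bystander, not to be disturbed.
- multimeter: yellow and black multimeter 155x76x44 mm lying on the bench. Bystander, not to be disturbed.
Not all that is in view belongs to the job. Of the things that look like the cell, the smallest one is meant.

How it is judged:
On the way, in this order (a step that is already met when the one before it is completed fails the run):
1. the handwheel is wound back half a turn (within about an eighth of a turn) while the cell still lies in its saddles (value of joint wheel between 2.4 and 3.9 rad and distance of cell from where it was at the start of the episode below 0.02 m), for 0.2 s.
2. the gripper squeezes the tongs and both jaws close on the cell in the clamp (contact force between the fingers and tongs above 2 N and contact force between tongs_arm and cell above 0.5 N and value of joint tongs_arm above 0.15 rad and distance of cell from where it was at the start of the episode below 0.03 m), for 0.1 s.
At the end, for the whole second after the job is handed in: The cell hangs still in the squeezed tongs, which the gripper holds, its underside at least 130 mm above the bench (85 mm above its seat) and above the clamp (within 100 mm sideways), touching nothing but the tongs; the handwheel still stands about half a turn back (2.4 to 3.9 rad) (height (world z) of cell above 0.13 m and horizontal distance between cell and clamp below 0.1 m and contact force between tongs_arm and cell above 0.5 N and contact force between the fingers and tongs above 2 N and contact force between cell and clamp below 0.1 N and value of joint tongs_arm above 0.15 rad and linear speed of cell below 0.04 m/s and value of joint wheel between 2.4 and 3.9 rad); the arm keeps its last pose, push and grip.
It fails at once if the gripper or arm touches the cell itself (contact force between any of the fingers, the arm and cell above 0.5 N).
It fails at once if a bystander is moved by more than 2 cm (distance of any of cell_l, cell_r, fuse, multimeter from where it was at the start of the episode above 0.02 m).
It also fails if it takes over 67 s, if anything falls off the work surface, if the arm or the gripper's body presses on something with over 40 N, if the wrist force passes 120 N, or if a joint passes its speed limit or range.

## Working session

There is one attempt and no reset: what is moved stays moved. The work goes in short steps, Python scripts to look and compute and a tool call to move; the robot and the scene stay as the last step left them, time stands still between calls to the robot, and variables do not carry over. Pictures are saved under pics/ and viewed, at most 11 in all, crops included, and the job is handed in when it is done.

Besides the shell and the picture viewer there is one more tool, called as name(argument=value, ...) on one line, values as JSON. step_arm: Moves the arm, as the interface text tells. Its arguments: {"type":"object","properties":{"commands":{"type":"array"},"gripper":{"type":"number"}},"required":["commands"]}

```bash
mkdir -p pics
python3 - <<'E'
from cell import r
import cv2
for n in("side","top"):
    im=r.get_image(n); cv2.imwrite(f"pics/{n}0.png",im[...,::-1]); m=r.camera_model(n); print(n,m["K"],m["extrinsics"],m.keys())
print(r.get_obs())
E
```

```text
side [[452.41364249   0.         312.78275209]
 [  0.         452.41364249 193.29917503]
 [  0.           0.           1.        ]] [[ 0.28334537 -0.82603513  0.48721798  1.05384014]
 [ 0.95901538  0.24288126 -0.14593902 -0.1393713 ]
 [ 0.00221464  0.50860068  0.86099967  0.97271656]
 [ 0.          0.          0.          1.        ]] dict_keys(['K', 'extrinsics'])
top [[394.36982784   0.         317.41828264]
 [  0.         394.36982784 200.36789588]
 [  0.           0.           1.        ]] [[ 0.0289251   0.99855813 -0.04522157  0.50507323]
 [-0.99956089  0.02860377 -0.0077368   0.01991854]
 [-0.00643214  0.0454255   0.99894702  1.04627222]
 [ 0.          0.          0.          1.        ]] dict_keys(['K', 'extrinsics'])
{'t': 0.1, 'joint_pos': array([ 1.07620303e+00,  2.59289187e-01,  1.53597276e+00, -1.44456797e-05,
        1.34797267e+00, -2.02800160e-01]), 'joint_velocities': array([-8.63940171e-05, -1.25051709e-03, -2.39059880e-03, -1.04974827e-03,
        2.07575395e-03,  4.26599709e-04]), 'effort': array([ 1.90453626e-03, -4.46973002e+01, -2.91243607e+01, -4.80152958e-04,
        6.33046293e-03, -3.50320613e-05]), 'tcp_pos': array([0.15797608, 0.52633949, 0.2305479 ]), 'eef_rot': array([-2.73888214e-04,  1.45377895e-01,  9.89375861e-01, -7.73979961e-04]), 'wrist_force': array([-0.40376861, -0.43060005,  0.10873813]), 'moment': array([-0.03942767, -0.03168699,  0.03404446]), 'grasp_force': 0.0, 'finger_gap': 0.08551116264628852}
```

View pics/top0.png

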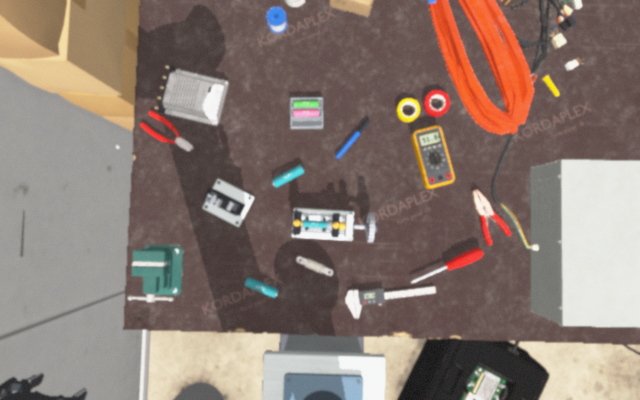

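View pics/side0.png

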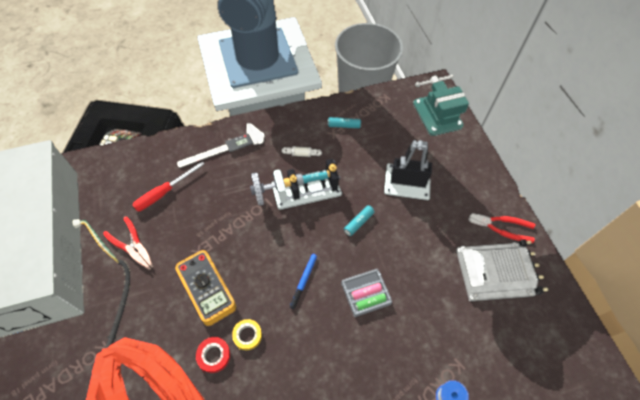

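The top view shows the clamp at (325,225) with its handwheel at (371,227), the holster with tongs at (229,203), the tray at (307,112), the fuse at (314,265) and the multimeter at (434,157). Three things look like the cell: the teal one in the clamp (320,224), and two loose ones at (288,176) and (261,287). The clamped one fits because it is the thinnest and sits in the saddles. I'll confirm that in an enlarged crop.

```bash
cat > h.py <<'E'
import numpy as np
from cell import r
def ray(n,u,v):
    m=r.camera_model(n);K=m["K"];E=np.array(m["extrinsics"])
    d=E[:3,:3]@np.array([(u-K[0][2])/K[0][0],-(v-K[1][2])/K[1][1],-1]); return E[:3,3],d
def onz(n,u,v,z):
    o,d=ray(n,u,v); return o+d*(z-o[2])/d[2]
def proj(n,p):
    m=r.camera_model(n);K=m["K"];E=np.array(m["extrinsics"]); c=E[:3,:3].T@(np.array(p)-E[:3,3])
    return np.array([K[0][2]+K[0][0]*c[0]/-c[2],K[1][2]+K[1][1]*-c[1]/-c[2]])
def tri(a,b):
    (o1,d1),(o2,d2)=ray("top",*a),ray("side",*b)
    s=np.linalg.lstsq(np.c_[d1,-d2],o2-o1,rcond=None)[0]
    p,q=o1+s[0]*d1,o2+s[1]*d2; return (p+q)/2,np.linalg.norm(p-q)
E
python3 - <<'E'
import cv2,numpy as np
t=cv2.imread("pics/top0.png");s=cv2.imread("pics/side0.png")
R=lambda i,x,y,w,h:cv2.resize(i[y:y+h,x:x+w],(w*4,h*4),interpolation=cv2.INTER_CUBIC)
# top: clamp 285..385, 195..255 ; holster 195..265,170..235
a=R(t,285,185,100,75);b=R(t,190,165,100,75);c=R(s,245,145,100,75);d=R(s,360,130,100,75)
cv2.imwrite("pics/crop1.png",np.vstack([np.hstack([a,b]),np.hstack([c,d])]))
E
```

```text
(no output)
```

View pics/crop1.png

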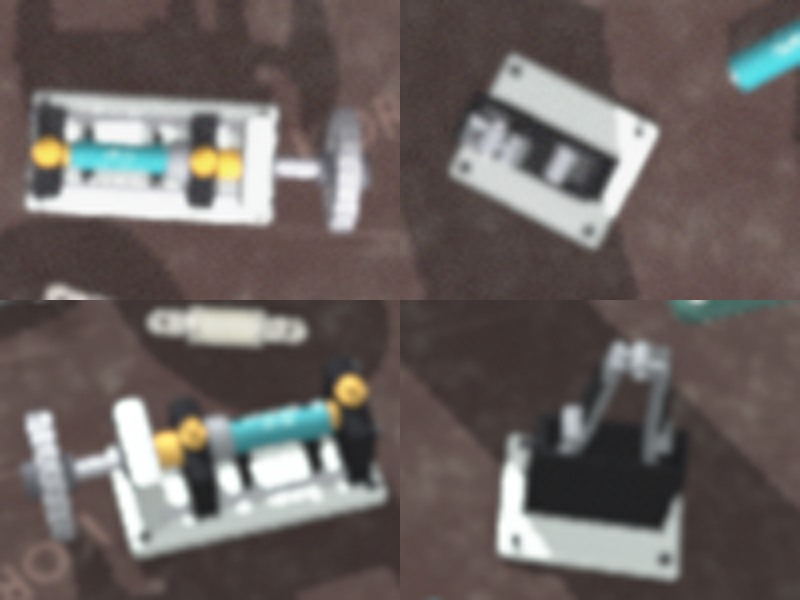

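The crop confirms the clamped teal cell, about 18 px long between the grey cup and the fixed block. The tongs stand upright in the black pocket on a pale plate, and the wheel is at top (371,227.5) and side (257.5,188.8).

Run:
```python
from h import *
np.set_printoptions(precision=4,suppress=True)
T=lambda x,y,ox,oy:(ox+x/4-.4,oy+y/4-.4)
ct=lambda x,y:T(x,y,285,185); ht=lambda x,y:T(x-400,y,190,165); cs=lambda x,y:T(x,y-300,245,145); hs=lambda x,y:T(x-400,y-300,360,130)
w,e=tri(ct(344,170),cs(51,476)); print("wheel",w,e)
f=onz("top",*ct(47,152),.084); m=onz("top",*ct(205,163),.075); print("studs",f,m,tri(ct(47,152),cs(351,390)),tri(ct(205,163),cs(193,432)))
d=f-w; yaw=np.arctan2(-d[0],d[1]); print("yaw",yaw, "len",np.linalg.norm(d[:2]))
for n,P,g in(("top",[(112+400,55),(658,128),(600,247),(452,175)],ht),("side",[(510,435),(500,555),(677,580),(690,465)],hs)):
    C=np.array([onz(n,*g(*p),.008) for p in P]);print(n,C[:,:2],C.mean(0)); 
    print([np.linalg.norm(C[i]-C[(i+1)%4]) for i in range(4)], [np.arctan2(*(C[(i+1)%4]-C[i])[[1,0]]) for i in range(4)])
print("pivot",tri(ht(488,132),hs(640,358)))
print("cellmid top", onz("top",*ct(70,156),.054),onz("top",*ct(168,160),.054))
```

```text
wheel [ 0.4869 -0.1067  0.0582] 0.0009047571236835958
studs [0.4929 0.0771 0.084 ] [ 0.4889 -0.0196  0.075 ] (array([0.4928, 0.0771, 0.0804]), np.float64(0.0005000103875579452)) (array([ 0.4889, -0.0196,  0.0709]), np.float64(0.00029471216530365215))
yaw -0.0328621259608016 len 0.183957891403708
top [[0.6028 0.2937]
 [0.5572 0.1953]
 [0.4778 0.2306]
 [0.5223 0.3301]] [0.5401 0.2624 0.008 ]
[np.float64(0.10845510102958197), np.float64(0.08693321477342107), np.float64(0.10899448332164806), np.float64(0.08833768022667897)] [np.float64(-2.004505657412322), np.float64(2.723023041813851), np.float64(1.1500323507018102), np.float64(-0.42481329822647135)]
side [[0.476  0.2334]
 [0.5583 0.1948]
 [0.6057 0.2928]
 [0.53   0.3353]] [0.5425 0.2641 0.008 ]
[np.float64(0.09089594881282866), np.float64(0.10882076205535188), np.float64(0.08676738566495851), np.float64(0.11532185987431805)] [np.float64(-0.43863872194600956), np.float64(1.120125207478662), np.float64(2.6294800242907526), np.float64(-2.0586390190818586)]
pivot (array([0.5437, 0.2616, 0.1672]), np.float64(0.003762794649051452))
cellmid top [0.4905 0.0644 0.054 ] [0.4898 0.0028 0.054 ]
```

```bash
cat >> h.py <<'E'
from scipy.spatial.transform import Rotation as Ro
np.set_printoptions(precision=3,suppress=True)
YC=-.038; O=np.array([.491,.031,0]); AX=np.array([-np.sin(YC),np.cos(YC),0]); W=O-.138*AX+[0,0,.054]
def down(theta): # tool z down, tool y at world angle theta
    y=np.array([np.cos(theta),np.sin(theta),0]);z=np.array([0,0,-1.]);return Ro.from_matrix(np.c_[np.cross(y,z),y,z])
def wheel(phi,R): 
    q=Ro.from_rotvec(-AX*phi)*down(np.pi/2+YC); return W-R*q.as_matrix()[:,2],q
def cur():
    o=r.get_obs();w=o["eef_rot"];return o["tcp_pos"],Ro.from_quat([w[1],w[2],w[3],w[0]]),o
def plan(p,q):
    p0,q0,o=cur()
    print("turn(cur frame)",(q0.inv()*q).as_rotvec()/.1,"shift in cur frame",q0.inv().apply(p-p0)/.04,"shift in target frame",q.inv().apply(p-p0)/.04)
    print("t",o["t"],"tcp",p0,"gap",o["finger_gap"],"F",o["wrist_force"],"gf",o["grasp_force"],"j",o["joint_pos"])
E
python3 - <<'E'
from h import *
print(W)
p,q=wheel(-.5,.11); print(p); plan(p,q)
E
```

```text
[ 0.486 -0.107  0.054]
[ 0.538 -0.109  0.151]
turn(cur frame) [ 0.619  4.968 -2.489] shift in cur frame [-13.679 -12.47    2.016] shift in target frame [ -9.83  -15.508  -3.091]
t 0.1 tcp [0.158 0.526 0.231] gap 0.08551116264628852 F [-0.404 -0.431  0.109] gf 0.0 j [ 1.076  0.259  1.536 -0.     1.348 -0.203]
```

step_arm(commands=[[-0.68,-0.62,0,0,0,0],[-0.68,-0.62,0,0,0,0],[-0.68,-0.62,0,0,0,0],[-0.68,-0.62,0,0,0,0],[-0.68,-0.62,0,0,0,0],[-0.68,-0.62,0,0,0,0],[-0.68,-0.62,0,0,0,0],[-0.68,-0.62,0,0,0,0],[-0.68,-0.62,0,0,0,0],[-0.68,-0.62,0,0,0,0]], gripper=150)

```text
t: 0.93
tcp_pos: [0.3476, 0.2093, 0.2312]
eef_rot: [-0.0, 0.145, 0.989, -0.0]
wrist_force: [1.0, 0.4, -0.1]
finger_gap: 0.0351
grasp_force: 0.0
```

step_arm(commands=[[-0.68,-0.62,0,0,0,0],[-0.68,-0.62,0,0,0,0],[-0.68,-0.62,0,0,0,0],[-0.68,-0.62,0,0,0,0],[-0.68,-0.62,0,0,0,0],[-0.68,-0.62,0,0,0,0],[-0.68,-0.62,0,0,0,0],[-0.68,-0.62,0,0,0,0],[-0.68,-0.62,0,0,0,0],[-0.68,-0.62,0,0,0,0]])

```text
t: 1.77
tcp_pos: [0.5369, -0.1065, 0.2309]
eef_rot: [-0.0, 0.146, 0.989, 0.0]
wrist_force: [0.1, 0.1, 0.8]
finger_gap: 0.0352
grasp_force: 0.0
```

step_arm(commands=[[0,0,0,0.12,1,-0.5],[0,0,0,0.12,1,-0.5],[0,0,0,0.12,1,-0.5],[0,0,0,0.12,1,-0.5],[0,0,0,0.12,1,-0.5],[0,0,0,0,0,0],[0,0,0,0,0,0]])

```text
t: 2.35
tcp_pos: [0.5368, -0.1045, 0.2284]
eef_rot: [-0.25, 0.018, 0.968, 0.007]
wrist_force: [1.0, -0.8, 0.1]
finger_gap: 0.0351
grasp_force: 0.0
```

Run:
```python
from h import *
p,q=wheel(-.5,.06); print(p); plan(p,q)
```

```text
[ 0.515 -0.108  0.107]
turn(cur frame) [ 0.042 -0.05   0.026] shift in cur frame [-0.988 -0.125  2.932] shift in target frame [-0.973 -0.11   2.938]
t 2.35 tcp [ 0.537 -0.104  0.228] gap 0.03507035539271233 F [ 1.007 -0.81   0.051] gf 0.0 j [-0.313  0.59   1.141 -0.135  1.898 -1.859]
```

step_arm(commands=[[-0.24,-0.03,0.73,0.01,0,0],[-0.24,-0.03,0.73,0.01,0,0],[-0.24,-0.03,0.73,0.01,0,0],[-0.24,-0.03,0.73,0,0,0],[0,0,0,0,0,0],[0,0,0,0,0,0]])

```text
t: 2.85
tcp_pos: [0.5127, -0.1082, 0.1114]
eef_rot: [-0.248, 0.018, 0.968, 0.005]
wrist_force: [0.3, 0.4, 0.7]
finger_gap: 0.0351
grasp_force: 0.0
```

Run:
```python
from h import *
import cv2
p,q=wheel(-.5,.016); plan(p,q)
t=r.get_image("top");s=r.get_image("side")
u,v=proj("top",W);print(u,v); a=t[int(v)-45:int(v)+45,int(u)-60:int(u)+60]
u,v=proj("side",W);print(u,v); b=s[int(v)-45:int(v)+45,int(u)-60:int(u)+60]
cv2.imwrite("pics/w1.png",cv2.resize(np.hstack([a,b]),(0,0),fx=3.3,fy=3.3,interpolation=cv2.INTER_CUBIC)[...,::-1])
```

```text
turn(cur frame) [ 0.01  -0.021  0.013] shift in cur frame [-0.1    0.006  1.182] shift in target frame [-0.097  0.007  1.182]
t 2.85 tcp [ 0.513 -0.108  0.111] gap 0.03506854503812824 F [0.32  0.372 0.701] gf 0.0 j [-0.328  0.64   1.35  -0.137  1.635 -1.836]
370.26822761874104 227.4691425086186
257.16264979415377 189.13029688149194
```

View pics/w1.png

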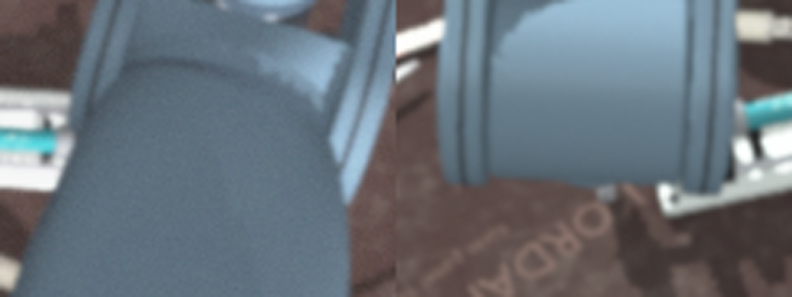

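The arm hides the wheel in both views (w1), so I'll approach on the estimate and use the force readings.

step_arm(commands=[[-0.03,0,0.4,0,0,0],[-0.03,0,0.4,0,0,0],[-0.03,0,0.38,0,0,0],[0,0,0,0,0,0],[0,0,0,0,0,0]])

```text
t: 3.37
tcp_pos: [0.4952, -0.1079, 0.069]
eef_rot: [-0.247, 0.017, 0.969, 0.005]
wrist_force: [0.3, -0.2, 0.4]
finger_gap: 0.035
grasp_force: 0.0
```

step_arm(commands=[[0,0,0,0,0,0],[0,0,0,0,0,0],[0,0,0,0,0,0],[0,0,0,0,0,0]], gripper=195)

```text
t: 3.7
tcp_pos: [0.4949, -0.1078, 0.068]
eef_rot: [-0.248, 0.017, 0.969, 0.005]
wrist_force: [-0.2, -0.3, 0.2]
finger_gap: 0.0198
grasp_force: 0.0
```

step_arm(commands=[[0,0,0,0,0,0],[0,0,0,0,0,0],[0,0,0,0,0,0]], gripper=210)

```text
t: 3.95
tcp_pos: [0.4943, -0.1076, 0.0673]
eef_rot: [-0.248, 0.017, 0.968, 0.005]
wrist_force: [-0.2, -0.0, -0.1]
finger_gap: 0.0152
grasp_force: 0.0
```

step_arm(commands=[[0,0,0,0,0,0],[0,0,0,0,0,0],[0,0,0,0,0,0]], gripper=222)

```text
t: 4.2
tcp_pos: [0.4943, -0.1062, 0.0674]
eef_rot: [-0.248, 0.017, 0.968, 0.006]
wrist_force: [0.6, 5.0, 1.7]
finger_gap: 0.0116
grasp_force: 20.0
```

step_arm(commands=[[0.039,0.03,0.002,0,-1,0],[0.039,0,0.002,0,-1,0],[0.039,0,0.002,0,-1,0]])

```text
t: 4.45
tcp_pos: [0.4907, -0.1061, 0.0673]
eef_rot: [-0.099, 0.018, 0.995, 0.002]
wrist_force: [2.6, -0.9, -17.4]
finger_gap: 0.0116
grasp_force: 19.5
```

Run:
```python
from h import *
for f in(-.3,-.2):
  p,q=wheel(f,.016); plan(p,q)
```

```text
turn(cur frame) [0.008 1.025 0.027] shift in cur frame [ 0.013 -0.025 -0.047] shift in target frame [ 0.018 -0.025 -0.046]
t 4.45 tcp [ 0.491 -0.106  0.067] gap 0.011582105178360318 F [  2.614  -0.906 -17.394] gf 19.500597797554775 j [-0.388  0.462  1.695 -0.072  1.172 -1.889]
turn(cur frame) [0.009 0.025 0.027] shift in cur frame [ 0.053 -0.024 -0.05 ] shift in target frame [ 0.053 -0.025 -0.049]
t 4.45 tcp [ 0.491 -0.106  0.067] gap 0.011582105178360318 F [  2.614  -0.906 -17.394] gf 19.500597797554775 j [-0.388  0.462  1.695 -0.072  1.172 -1.889]
```

step_arm(commands=[[0.04,0,0.02,0,-1,0],[0.04,0,0.02,0,-1,0],[0.04,0,0.002,0,-1,0],[0.04,0,0.002,0,-1,0]])

```text
t: 4.78
tcp_pos: [0.4841, -0.1061, 0.0676]
eef_rot: [0.102, 0.018, 0.995, -0.002]
wrist_force: [12.1, 11.4, -18.9]
finger_gap: 0.0116
grasp_force: 19.2
```

step_arm(commands=[[0.04,0,0.002,0,-1,0],[0.04,0,0.002,0,-1,0],[0.04,0,0.002,0,-1,0],[0,0,0,0,0,0]])

```text
t: 5.12
tcp_pos: [0.4818, -0.1056, 0.067]
eef_rot: [0.215, 0.016, 0.977, -0.0]
wrist_force: [-7.1, -12.4, 2.5]
finger_gap: 0.0116
grasp_force: 22.1
```

Run:
```python
from h import *
p,q=wheel(.5,.016); plan(p,q)
```

```text
turn(cur frame) [ 0.084 -0.668  0.037] shift in cur frame [ 0.073 -0.029 -0.061] shift in target frame [ 0.068 -0.03  -0.066]
t 5.1167 tcp [ 0.482 -0.106  0.067] gap 0.011648755965142515 F [ -7.111 -12.396   2.539] gf 22.103852213857067 j [-0.623  0.177  2.242  0.61   0.429 -2.683]
```

step_arm(commands=[[0,0,0,0,0,0],[0,0,0,0,0,0],[0,0,0,0,0,0]], gripper=185)

```text
t: 5.37
tcp_pos: [0.4819, -0.1016, 0.0661]
eef_rot: [0.212, 0.015, 0.977, 0.004]
wrist_force: [-0.4, -0.2, 0.6]
finger_gap: 0.0237
grasp_force: 0.0
```

Run:
```python
from h import *
p,q=wheel(.4,.016); plan(p,q)
```

```text
turn(cur frame) [0.169 0.267 0.045] shift in cur frame [ 0.023 -0.126 -0.084] shift in target frame [ 0.025 -0.128 -0.081]
t 5.3667 tcp [ 0.482 -0.102  0.066] gap 0.023673917566439374 F [-0.434 -0.173  0.565] gf 0.0 j [-0.617  0.18   2.238  0.602  0.439 -2.671]
```

step_arm(commands=[[0.02,-0.12,-0.08,0.17,0.27,0.04],[0,0,0,0,0,0]])

```text
t: 5.53
tcp_pos: [0.4805, -0.1069, 0.0692]
eef_rot: [0.199, 0.018, 0.98, -0.005]
wrist_force: [1.9, 0.1, -0.6]
finger_gap: 0.0238
grasp_force: 0.0
```

step_arm(commands=[[-0.04,0,0.002,0,1,0],[-0.04,0,0.002,0,1,0],[-0.04,0,0.002,0,1,0],[-0.04,0,0.002,0,1,0],[-0.04,0,0.002,0,1,0],[0,0,0,0,0,0]])

```text
t: 6.03
tcp_pos: [0.4917, -0.1051, 0.0693]
eef_rot: [-0.036, 0.016, 0.999, 0.003]
wrist_force: [1.5, -0.2, -0.4]
finger_gap: 0.0231
grasp_force: 0.0
```

Run:
```python
from h import *
p,q=wheel(-.1,.016); plan(p,q)
```

```text
turn(cur frame) [0.042 0.274 0.069] shift in cur frame [ 0.107 -0.049 -0.007] shift in target frame [ 0.107 -0.05  -0.004]
t 6.0333 tcp [ 0.492 -0.105  0.069] gap 0.023070590783647305 F [ 1.512 -0.18  -0.375] gf 0.0 j [-0.416  0.388  1.794 -0.027  1.029 -1.941]
```

step_arm(commands=[[0.1,-0.05,0,0.04,0.27,0.07],[-0.04,0,0.002,0,1,0],[-0.04,0,0.002,0,1,0],[-0.04,0,0.002,0,1,0],[-0.04,0,0.002,0,1,0],[-0.04,0,0.002,0,1,0],[-0.04,0,0.002,0,1,0],[-0.04,0,0.002,0,1,0],[0,0,0,0,0,0]])

```text
t: 6.78
tcp_pos: [0.4949, -0.1066, 0.062]
eef_rot: [-0.391, 0.017, 0.92, 0.01]
wrist_force: [3.3, -0.2, 5.6]
finger_gap: 0.0233
grasp_force: 2.5
```

Run:
```python
from h import *
p,q=wheel(-.8,.016); plan(p,q)
```

```text
turn(cur frame) [ 0.047 -0.045  0.025] shift in cur frame [ 0.016 -0.016 -0.097] shift in target frame [ 0.016 -0.017 -0.096]
t 6.7833 tcp [ 0.495 -0.107  0.062] gap 0.023260614912517297 F [ 3.295 -0.199  5.579] gf 2.536888075992465 j [-0.302  0.868  1.209 -0.192  1.847 -1.812]
```

step_arm(commands=[[0.01,-0.01,-0.12,0.05,0,0.02],[0,0,0,0,0,0],[0,0,0,0,0,0]])

```text
t: 7.03
tcp_pos: [0.4964, -0.1075, 0.0685]
eef_rot: [-0.388, 0.018, 0.921, 0.006]
wrist_force: [-0.1, -0.4, -0.7]
finger_gap: 0.0233
grasp_force: 0.0
```

step_arm(commands=[[0,0,0,0,0,0],[0,0,0,0,0,0],[0,0,0,0,0,0],[0,0,0,0,0,0]], gripper=222)

```text
t: 7.37
tcp_pos: [0.4964, -0.1064, 0.069]
eef_rot: [-0.388, 0.019, 0.921, 0.007]
wrist_force: [1.3, 4.7, -1.2]
finger_gap: 0.0116
grasp_force: 19.3
```

Run:
```python
from h import *
p,q=wheel(-.8,.016); plan(p,q)
```

```text
turn(cur frame) [-0.     0.022 -0.022] shift in cur frame [-0.085 -0.023  0.051] shift in target frame [-0.085 -0.024  0.051]
t 7.3667 tcp [ 0.496 -0.106  0.069] gap 0.01160369010950109 F [ 1.251  4.748 -1.168] gf 19.26925227030445 j [-0.3    0.858  1.207 -0.194  1.852 -1.808]
```

step_arm(commands=[[0.045,0,0.01,0,-1,0],[0.045,0,0.01,0,-1,0],[0.045,0,0.01,0,-1,0],[0.045,0,0.01,0,-1,0],[0.045,0,0.01,0,-1,0],[0.045,0,0.01,0,-1,0]])

```text
t: 7.87
tcp_pos: [0.4853, -0.1061, 0.0701]
eef_rot: [-0.097, 0.02, 0.995, 0.0]
wrist_force: [3.0, 0.7, -24.1]
finger_gap: 0.0117
grasp_force: 18.4
```

step_arm(commands=[[0.045,0,0.01,0,-1,0],[0.045,0,0.01,0,-1,0],[0.045,0,0.01,0,-1,0],[0.045,0,0.01,0,-1,0],[0.045,0,0.01,0,-1,0],[0,0,0,0,0,0]])

```text
t: 8.37
tcp_pos: [0.4729, -0.1057, 0.0684]
eef_rot: [0.151, 0.02, 0.988, -0.006]
wrist_force: [10.1, 2.6, -19.0]
finger_gap: 0.0113
grasp_force: 18.2
```

Run:
```python
from h import *
p,q=wheel(.3,.016); plan(p,q)
```

```text
turn(cur frame) [-0.06   0.033 -0.012] shift in cur frame [-0.201 -0.016  0.039] shift in target frame [-0.201 -0.017  0.039]
t 8.3667 tcp [ 0.473 -0.106  0.068] gap 0.011337261043992557 F [ 10.058   2.562 -18.988] gf 18.235364872017996 j [-0.56   0.19   2.153  0.279  0.549 -2.311]
```

step_arm(commands=[[0,0,0,0,0,0],[0,0,0,0,0,0],[0,0,0,0,0,0]], gripper=185)

```text
t: 8.62
tcp_pos: [0.4781, -0.1077, 0.0711]
eef_rot: [0.151, 0.019, 0.988, -0.006]
wrist_force: [-0.6, -0.6, -0.9]
finger_gap: 0.0234
grasp_force: 0.0
```

step_arm(commands=[[0,0,-0.8,0,0,0],[0,0,-0.8,0,0,0],[0,0,-0.8,0,0,0],[-0.3,-0.9,0,0,1,0],[-0.3,-0.9,0,0,1,0],[-0.3,-0.9,0,0,1,0],[-0.3,-0.9,0,0,1,0],[-0.3,-0.9,0,0,1,0],[0,0,0,0,0,0]])

```text
t: 9.37
tcp_pos: [0.5058, -0.2953, 0.1623]
eef_rot: [-0.103, 0.021, 0.994, -0.001]
wrist_force: [-0.9, 0.2, -2.7]
finger_gap: 0.0234
grasp_force: 0.0
```

```bash
cat > m.py <<'E'
from h import *
import cv2,sys
def yel(im,n):
    h=cv2.cvtColor(im,cv2.COLOR_RGB2HSV); m=cv2.inRange(h,(15,130,120),(32,255,255))
    u,v=proj(n,O+[0,0,.06]); k=np.zeros_like(m); k[int(v)-35:int(v)+35,int(u)-45:int(u)+45]=1; m*=k
    c,_,s,ce=cv2.connectedComponentsWithStats(m)[0:4]; return [(s[i,4],*ce[i].round(2),*s[i,:4]) for i in range(1,c) if s[i,4]>4]
if __name__=="__main__":
    tag=sys.argv[1]
    for n in("top","side"):
        im0=cv2.imread(f"pics/{n}0.png")[...,::-1]; im=r.get_image(n); cv2.imwrite(f"pics/{n}{tag}.png",im[...,::-1])
        print(n,"before",yel(im0,n),"\n now",yel(im,n), "px/4mm",proj(n,O+[0,0,.07])-proj(n,O-.004*AX+[0,0,.07]))
    p,q=wheel(-.6,.016); plan(p,q)
E
python3 m.py 1
python3 - <<'E'
import cv2,numpy as np
R=lambda f,x,y:cv2.resize(cv2.imread(f)[y:y+75,x:x+100],(400,300),interpolation=cv2.INTER_CUBIC)
cv2.imwrite("pics/cmp1.png",np.vstack([np.hstack([R("pics/top0.png",285,185),R("pics/top1.png",285,185)]),np.hstack([R("pics/side0.png",245,145),R("pics/side1.png",245,145)])]))
E
```

```text
top before [(np.int32(46), np.float64(296.93), np.float64(222.76), np.int32(294), np.int32(219), np.int32(7), np.int32(8)), (np.int32(67), np.float64(338.06), np.float64(225.12), np.int32(333), np.int32(222), np.int32(12), np.int32(7))] 
 now [(np.int32(49), np.float64(297.18), np.float64(222.78), np.int32(294), np.int32(219), np.int32(8), np.int32(8)), (np.int32(61), np.float64(339.28), np.float64(225.05), np.int32(335), np.int32(222), np.int32(10), np.int32(7))] px/4mm [-1.615 -0.109]
side before [(np.int32(43), np.float64(331.65), np.float64(167.91), np.int32(328), np.int32(164), np.int32(8), np.int32(10)), (np.int32(70), np.float64(289.93), np.float64(179.97), np.int32(285), np.int32(175), np.int32(11), np.int32(11))] 
 now [(np.int32(44), np.float64(331.84), np.float64(167.68), np.int32(328), np.int32(164), np.int32(8), np.int32(10)), (np.int32(61), np.float64(288.74), np.float64(179.74), np.int32(284), np.int32(175), np.int32(10), np.int32(11))] px/4mm [ 1.63  -0.346]
turn(cur frame) [-0.016  3.973 -0.027] shift in cur frame [-0.13   4.537  2.464] shift in target frame [-1.087  4.532  2.226]
t 9.4667 tcp [ 0.502 -0.289  0.165] gap 0.02333223653748205 F [-0.381  1.023 -0.123] gf 0.0 j [-0.642  0.476  1.397 -0.118  1.435 -2.147]
```

View pics/cmp1.png

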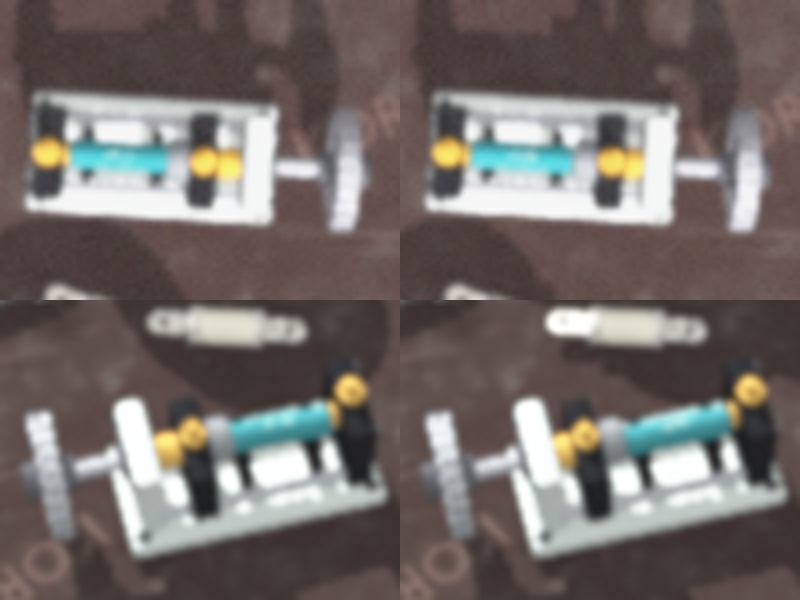

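The picture cmp1 shows the moving stud and cup drawn back about 1.75 px (about 4.3 mm, roughly 1.95 rad) with the cell still seated. One more drag of about 1.1 rad is needed.

step_arm(commands=[[0,0,0,0,1,0],[0,0,0,0,1,0],[0,0,0,0,1,0],[0,0,0,0,1,0],[0,0,0,0,1,0],[0,0,0,0,1,0],[0,0,0,0,0,0]])

```text
t: 10.05
tcp_pos: [0.5011, -0.2855, 0.1652]
eef_rot: [-0.393, 0.017, 0.919, 0.007]
wrist_force: [-0.1, 0.6, -2.1]
finger_gap: 0.0235
grasp_force: 0.0
```

Run:
```python
from h import *
p,q=wheel(-.8,.06); plan(p,q)
```

```text
turn(cur frame) [-0.021 -0.079  0.003] shift in cur frame [-1.617  4.448  0.81 ] shift in target frame [-1.609  4.447  0.832]
t 10.05 tcp [ 0.501 -0.285  0.165] gap 0.023487506966513926 F [-0.138  0.592 -2.109] gf 0.0 j [-0.508  0.861  0.951 -0.38   2.049 -2.091]
```

step_arm(commands=[[-0.32,0.89,0,0,0,0],[-0.32,0.89,0,0,0,0],[-0.32,0.89,0,0,0,0],[-0.32,0.89,0,0,0,0],[-0.32,0.89,0,0,0,0],[0,0,0.41,0,0,0],[0,0,0.41,0,0,0],[0,0,0,0,0,0],[0,0,0,0,0,0]])

```text
t: 10.8
tcp_pos: [0.5289, -0.1107, 0.1014]
eef_rot: [-0.387, 0.019, 0.922, 0.005]
wrist_force: [0.5, 0.8, 0.9]
finger_gap: 0.0235
grasp_force: 0.0
```

Run:
```python
from h import *
p,q=wheel(-.8,.016); plan(p,q)
```

```text
turn(cur frame) [-0.03   0.044 -0.047] shift in cur frame [-0.092  0.058  1.202] shift in target frame [-0.098  0.054  1.201]
t 10.8 tcp [ 0.529 -0.111  0.101] gap 0.023454211921999105 F [0.459 0.829 0.887] gf 0.0 j [-0.292  0.875  1.078 -0.198  1.96  -1.822]
```

step_arm(commands=[[-0.09,0.08,0,0,0,-0.05],[0,0,0,0,0,0],[0,0,0.39,0,0,0],[0,0,0.39,0,0,0],[0,0,0.39,0,0,0],[0,0,0,0,0,0],[0,0,0,0,0,0]])

```text
t: 11.38
tcp_pos: [0.4986, -0.1073, 0.0643]
eef_rot: [-0.389, 0.017, 0.921, 0.006]
wrist_force: [-0.1, -1.1, -0.3]
finger_gap: 0.0236
grasp_force: 0.0
```

step_arm(commands=[[0,0,0,0,0,0],[0,0,0,0,0,0],[0,0,0,0,0,0],[0,0,0,0,0,0]], gripper=222)

```text
t: 11.72
tcp_pos: [0.4996, -0.1065, 0.0648]
eef_rot: [-0.388, 0.017, 0.922, 0.006]
wrist_force: [2.5, 4.9, 3.7]
finger_gap: 0.0115
grasp_force: 19.9
```

Run:
```python
from h import *
p,q=wheel(-.8,.016); plan(p,q)
```

```text
turn(cur frame) [-0.025  0.036  0.005] shift in cur frame [ 0.047 -0.023  0.035] shift in target frame [ 0.047 -0.023  0.035]
t 11.7167 tcp [ 0.5   -0.107  0.065] gap 0.011470314601538962 F [2.475 4.884 3.67 ] gf 19.869009844164793 j [-0.298  0.866  1.2   -0.195  1.849 -1.81 ]
```

step_arm(commands=[[0.043,0,-0.003,0,-1,0],[0.043,0,-0.003,0,-1,0],[0.043,0,-0.003,0,-1,0],[0.043,0,-0.003,0,-1,0],[0.043,0,-0.003,0,-1,0],[0.043,0,-0.003,0,-1,0]])

```text
t: 12.22
tcp_pos: [0.4901, -0.1062, 0.0683]
eef_rot: [-0.097, 0.018, 0.995, 0.001]
wrist_force: [3.2, 2.0, -21.0]
finger_gap: 0.0113
grasp_force: 18.9
```

step_arm(commands=[[0.043,0,0,0,-1,0],[0.043,0,0,0,-1,0],[0.043,0,0,0,-1,0],[0.043,0,0,0,-1,0],[0.043,0,0,0,-1,0],[0.043,0,0,0,-0.5,0],[0,0,0,0,0,0]])

```text
t: 12.8
tcp_pos: [0.4778, -0.1058, 0.0685]
eef_rot: [0.175, 0.018, 0.984, -0.004]
wrist_force: [5.3, 2.8, -11.0]
finger_gap: 0.0113
grasp_force: 19.2
```

step_arm(commands=[[0,0,0,0,0,0],[0,0,0,0,0,0],[0,0,0,0,0,0]], gripper=185)

```text
t: 13.05
tcp_pos: [0.4808, -0.107, 0.0701]
eef_rot: [0.175, 0.017, 0.984, -0.005]
wrist_force: [-0.2, -0.2, -0.1]
finger_gap: 0.0234
grasp_force: 0.0
```

step_arm(commands=[[0,0,-0.8,0,0,0],[0,0,-0.8,0,0,0],[0,0,-0.8,0,0,0],[-0.3,-0.9,0,0,1,0],[-0.3,-0.9,0,0,1,0],[-0.3,-0.9,0,0,1,0],[-0.3,-0.9,0,0,0,0],[-0.3,-0.9,0,0,0,0],[0,0,0,0,0,0]])

```text
t: 13.8
tcp_pos: [0.5019, -0.2943, 0.1704]
eef_rot: [0.027, 0.019, 0.999, -0.004]
wrist_force: [0.2, -0.3, 0.6]
finger_gap: 0.0232
grasp_force: 0.0
```

```bash
python3 m.py 2
python3 - <<'E'
import cv2,numpy as np
R=lambda f,x,y:cv2.resize(cv2.imread(f)[y:y+75,x:x+100],(400,300),interpolation=cv2.INTER_CUBIC)
cv2.imwrite("pics/cmp2.png",np.vstack([np.hstack([R("pics/top0.png",285,185),R("pics/top2.png",285,185)]),np.hstack([R("pics/side0.png",245,145),R("pics/side2.png",245,145)])]))
E
```

```text
top before [(np.int32(46), np.float64(296.93), np.float64(222.76), np.int32(294), np.int32(219), np.int32(7), np.int32(8)), (np.int32(67), np.float64(338.06), np.float64(225.12), np.int32(333), np.int32(222), np.int32(12), np.int32(7))] 
 now [(np.int32(48), np.float64(297.1), np.float64(222.75), np.int32(294), np.int32(219), np.int32(8), np.int32(8)), (np.int32(54), np.float64(340.04), np.float64(225.17), np.int32(336), np.int32(222), np.int32(9), np.int32(7))] px/4mm [-1.615 -0.109]
side before [(np.int32(43), np.float64(331.65), np.float64(167.91), np.int32(328), np.int32(164), np.int32(8), np.int32(10)), (np.int32(70), np.float64(289.93), np.float64(179.97), np.int32(285), np.int32(175), np.int32(11), np.int32(11))] 
 now [(np.int32(47), np.float64(331.72), np.float64(167.83), np.int32(328), np.int32(164), np.int32(8), np.int32(11)), (np.int32(57), np.float64(288.18), np.float64(179.74), np.int32(284), np.int32(175), np.int32(9), np.int32(11))] px/4mm [ 1.63  -0.346]
turn(cur frame) [-0.02   6.506  0.   ] shift in cur frame [0.416 4.527 2.532] shift in target frame [-1.205  4.522  2.275]
t 13.9 tcp [ 0.5   -0.288  0.17 ] gap 0.023456863556428537 F [ 0.276  0.807 -0.594] gf 0.0 j [-0.736  0.326  1.6    0.034  1.176 -2.282]
```

View pics/cmp2.png

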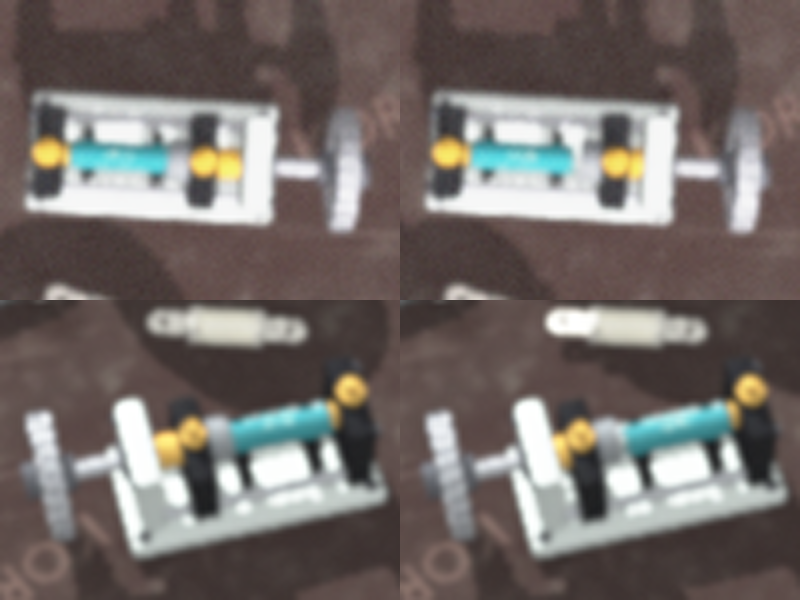

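Run:
```python
from h import *
import cv2
U=lambda f:cv2.resize(cv2.imread(f),(0,0),fx=8,fy=8,interpolation=cv2.INTER_CUBIC)
for n,(x,y),w in(("top",(336,225),5),("side",(293,178),5)):
    # black block + stud column: centre of moving block
    A=U(f"pics/{n}0.png"); px=abs((proj(n,O+[0,0,.07])-proj(n,O-.001*AX+[0,0,.07]))[0])
    for k in(1,2):
        B=U(f"pics/{n}{k}.png")
        for (cx,cy,hw,hh) in ((x,y,5,5),(x,y,5,10)):
            T=A[(cy-hh)*8:(cy+hh)*8,(cx-hw)*8:(cx+hw)*8]; S=B[(cy-hh-3)*8:(cy+hh+3)*8,(cx-hw-8)*8:(cx+hw+8)*8]
            m=cv2.minMaxLoc(cv2.matchTemplate(S,T,cv2.TM_CCOEFF_NORMED)); d=(m[3][0]/8-8); print(n,k,hh,d,m[1],"mm",d/px,"rad",abs(d/px)/14*6.283)
    
th=np.pi/2-.43
for z in(.25,): plan(np.array([.542,.2625,z]),down(th))
```

```text
top 1 5 2.125 0.9794145822525024 mm 5.264092795231194 rad 2.362449645174114
top 1 10 2.0 0.9724994897842407 mm 4.954440277864654 rad 2.2234820189874016
top 2 5 3.125 0.983497679233551 mm 7.741312934163521 rad 3.4741906546678147
top 2 10 3.125 0.9769493341445923 mm 7.741312934163521 rad 3.4741906546678147
side 1 5 -1.875 0.9936043620109558 mm -4.6035967970628064 rad 2.0660284768532584
side 1 10 -1.875 0.9948400855064392 mm -4.6035967970628064 rad 2.0660284768532584
side 2 5 -3.0 0.9940981864929199 mm -7.36575487530049 rad 3.305645562965213
side 2 10 -2.875 0.9925109148025513 mm -7.05884842216297 rad 3.167910331174996
turn(cur frame) [0.081 0.503 3.925] shift in cur frame [-0.648 13.8   -2.007] shift in target frame [ 4.776 12.963 -2.011]
t 13.9 tcp [ 0.5   -0.288  0.17 ] gap 0.023456863556428537 F [ 0.276  0.807 -0.594] gf 0.0 j [-0.736  0.326  1.6    0.034  1.176 -2.282]
```

step_arm(commands=[[0,0,-0.67,0.02,0.12,0.98],[0,0,-0.67,0.02,0.12,0.98],[0,0,-0.67,0.02,0.12,0.98],[0,0,0,0.02,0.12,0.98],[0,0,0,0,0,0],[0,0,0,0,0,0]], gripper=0)

```text
t: 14.4
tcp_pos: [0.4958, -0.2853, 0.2502]
eef_rot: [0.001, 0.21, 0.978, 0.0]
wrist_force: [0.2, -0.2, 0.0]
finger_gap: 0.0855
grasp_force: 0.0
```

Run:
```python
from h import *
plan(np.array([.542,.2625,.25]),down(np.pi/2-.43))
```

```text
turn(cur frame) [0.01  0.025 0.062] shift in cur frame [ 4.578 12.958  0.007] shift in target frame [ 4.658 12.93   0.006]
t 14.4 tcp [ 0.496 -0.285  0.25 ] gap 0.08554179997082226 F [ 0.204 -0.212  0.033] gf 0.0 j [-0.718  0.285  1.452  0.002  1.402 -1.865]
```

step_arm(commands=[[0.33,0.92,0,0,0,0.06],[0.33,0.92,0,0,0,0],[0.33,0.92,0,0,0,0],[0.33,0.92,0,0,0,0],[0.33,0.92,0,0,0,0],[0.33,0.92,0,0,0,0],[0.33,0.92,0,0,0,0]])

```text
t: 14.98
tcp_pos: [0.5187, -0.0115, 0.249]
eef_rot: [0.0, 0.214, 0.977, 0.0]
wrist_force: [1.1, -0.1, 0.8]
finger_gap: 0.0854
grasp_force: 0.0
```

step_arm(commands=[[0.33,0.92,0,0,0,0],[0.33,0.92,0,0,0,0],[0.33,0.92,0,0,0,0],[0.33,0.92,0,0,0,0],[0.33,0.92,0,0,0,0],[0.33,0.92,0,0,0,0],[0.33,0.92,0,0,0,0],[0,0,0,0,0,0],[0,0,0,0,0,0]])

```text
t: 15.73
tcp_pos: [0.543, 0.2606, 0.2484]
eef_rot: [0.0, 0.212, 0.977, -0.001]
wrist_force: [0.3, -0.7, -0.2]
finger_gap: 0.0853
grasp_force: 0.0
```

Run:
```python
from h import *
plan(np.array([.5425,.2625,.101]),down(np.pi/2-.43))
import cv2
a=r.get_image("side");cv2.imwrite("pics/s3.png",cv2.resize(a[60:240,310:510],(800,720)[:2] and (640,576),interpolation=cv2.INTER_CUBIC)[...,::-1])
```

```text
turn(cur frame) [-0.012  0.004  0.03 ] shift in cur frame [0.031 0.043 3.685] shift in target frame [0.03  0.038 3.685]
t 15.7333 tcp [0.543 0.261 0.248] gap 0.0853214543048817 F [ 0.28  -0.685 -0.24 ] gf 0.0 j [ 0.263  0.343  1.375 -0.001  1.423 -0.88 ]
```

View pics/s3.png

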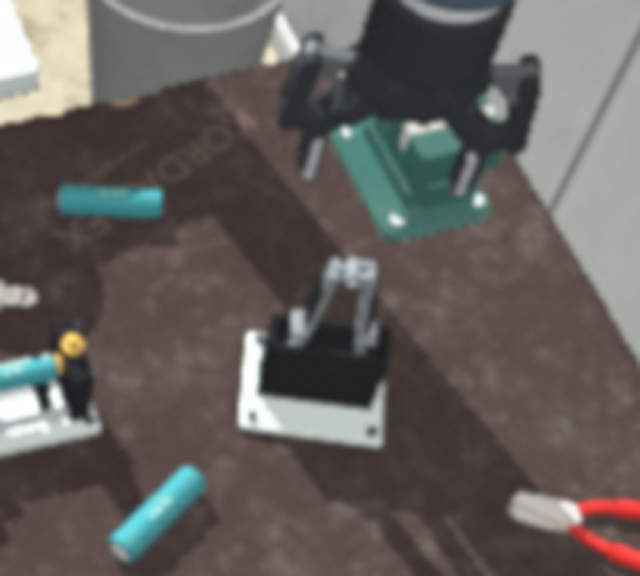

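The picture s3 shows the open gripper straddling the line of the tongs, whose pivot is at (352,268) in the crop. I'll descend.

step_arm(commands=[[0.03,0.04,0.5,0,0,0.03],[0,0,0.5,0,0,0],[0,0,0.5,0,0,0],[0,0,0.5,0,0,0],[0,0,0.5,0,0,0],[0,0,0.5,0,0,0],[0,0,0.4,0,0,0],[0,0,0.29,0,0,0],[0,0,0,0,0,0],[0,0,0,0,0,0]])

```text
t: 16.62
tcp_pos: [0.5444, 0.2593, 0.1023]
eef_rot: [0.001, 0.217, 0.976, -0.0]
wrist_force: [-0.3, 0.0, -0.1]
finger_gap: 0.0851
grasp_force: 0.0
```

step_arm(commands=[[0,0,0,0,0,0],[0,0,0,0,0,0],[0,0,0,0,0,0],[0,0,0,0,0,0],[0,0,0,0,0,0]], gripper=113)

```text
t: 17.03
tcp_pos: [0.5454, 0.2607, 0.1036]
eef_rot: [0.002, 0.217, 0.976, 0.001]
wrist_force: [0.0, 1.4, 1.8]
finger_gap: 0.0474
grasp_force: 1.9
```

step_arm(commands=[[0,0,0,0,0,0],[0,0,0,0,0,0],[0,0,0,0,0,0],[0,0,0,0,0,0]], gripper=125)

```text
t: 17.37
tcp_pos: [0.5453, 0.2604, 0.1035]
eef_rot: [0.002, 0.217, 0.976, 0.0]
wrist_force: [-0.8, -1.8, 5.6]
finger_gap: 0.0436
grasp_force: 3.2
```

step_arm(commands=[[0,0,-0.2,0,0,0],[0,0,-0.4,0,0,0],[0,0,-0.5,0,0,0],[0,0,-0.5,0,0,0],[0,0,-0.5,0,0,0],[0,0,-0.5,0,0,0],[0,0,-0.5,0,0,0],[0,0,-0.5,0,0,0],[0,0,-0.4,0,0,0],[0,0,0,0,0,0]])

```text
t: 18.2
tcp_pos: [0.5456, 0.2611, 0.2665]
eef_rot: [0.004, 0.217, 0.976, 0.002]
wrist_force: [0.8, 0.4, -1.0]
finger_gap: 0.0438
grasp_force: 4.1
```

Run:
```python
from h import *
import cv2
plan(np.r_[O[:2],.26],down(YC))
a=r.get_image("side");cv2.imwrite("pics/s4.png",cv2.resize(a[60:240,310:510],(640,576),interpolation=cv2.INTER_CUBIC)[...,::-1])
```

```text
turn(cur frame) [ 0.085  0.037 11.721] shift in cur frame [-1.195 -5.79   0.143] shift in target frame [-5.799 -1.145  0.162]
t 18.2 tcp [0.546 0.261 0.266] gap 0.04382009049190619 F [ 0.786  0.4   -0.966] gf 4.061895890627056 j [ 0.263  0.333  1.346 -0.001  1.453 -0.871]
```

View pics/s4.png

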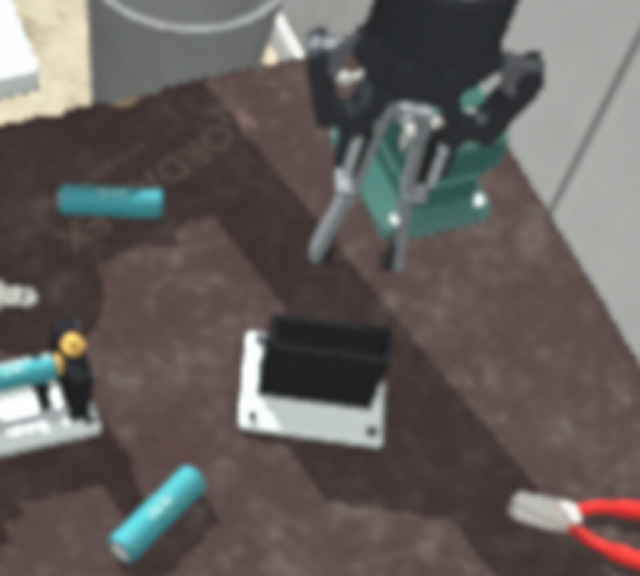

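The picture s4 shows the tongs hanging upright in the gripper, jaws open at crop (322,258) and (392,266), clear of the holster.

step_arm(commands=[[0,0,0,0,0,0.5],[0,0,0,0,0,0.9],[0,0,0,0,0,0.9],[0,0,0,0,0,0.9],[0,0,0,0,0,0.9],[0,0,0,0,0,0.9],[0,0,0,0,0,0.9],[0,0,0,0,0,0.9],[0,0,0,0,0,0.9],[0,0,0,0,0,0.9]])

```text
t: 19.08
tcp_pos: [0.5433, 0.2603, 0.2603]
eef_rot: [0.0, 0.606, 0.796, -0.001]
wrist_force: [0.5, 0.4, -1.7]
finger_gap: 0.0433
grasp_force: 4.1
```

step_arm(commands=[[0,0,0,0,0,0.9],[0,0,0,0,0,0.9],[0,0,0,0,0,0.9],[0,0,0,0,0,0.42],[0,0,0,0,0,0],[0,0,0,0,0,0]])

```text
t: 19.58
tcp_pos: [0.5435, 0.2604, 0.261]
eef_rot: [0.0, 0.72, 0.694, -0.0]
wrist_force: [-0.1, -0.2, -1.8]
finger_gap: 0.0436
grasp_force: 4.1
```

Run:
```python
from h import *
plan(np.r_[O[:2],.26],down(YC))
```

```text
turn(cur frame) [0.002 0.011 0.015] shift in cur frame [-5.779 -1.103  0.031] shift in target frame [-5.78  -1.094  0.025]
t 19.5833 tcp [0.544 0.26  0.261] gap 0.04357042743072635 F [-0.104 -0.197 -1.75 ] gf 4.059181411284953 j [ 0.263  0.337  1.353 -0.001  1.451  0.299]
```

step_arm(commands=[[-0.3,-0.05,0,0,0,0],[-0.5,-0.1,0,0,0,0],[-0.6,-0.12,0,0,0,0],[-0.7,-0.13,0,0,0,0],[-0.7,-0.13,0,0,0,0],[-0.7,-0.13,0,0,0,0],[-0.7,-0.13,0,0,0,0],[-0.6,-0.12,0,0,0,0],[-0.5,-0.1,0,0,0,0],[-0.48,-0.09,0,0,0,0]])

```text
t: 20.42
tcp_pos: [0.4904, 0.0293, 0.2623]
eef_rot: [0.001, 0.72, 0.694, 0.001]
wrist_force: [0.1, 0.2, -1.4]
finger_gap: 0.0435
grasp_force: 4.1
```

step_arm(commands=[[0,0,0,0,0,0],[0,0,0,0,0,0],[0,0,0,0,0,0]])

```text
t: 20.67
tcp_pos: [0.4913, 0.0312, 0.2625]
eef_rot: [0.001, 0.721, 0.693, 0.001]
wrist_force: [0.1, 0.3, -1.1]
finger_gap: 0.0437
grasp_force: 4.1
```

Run:
```python
from h import *
import cv2
plan(np.r_[O[:2],.26],down(YC))
a=r.get_image("side");print(a.shape)
for k in(.054,.17): print(proj("side",O+[0,0,k])-[225,75])
cv2.imwrite("pics/s5.png",cv2.resize(a[75:215,225:395],(0,0),fx=4,fy=4,interpolation=cv2.INTER_CUBIC)[...,::-1])
```

```text
turn(cur frame) [ 0.029 -0.001 -0.003] shift in cur frame [-0.005 -0.007  0.063] shift in target frame [-0.005 -0.007  0.063]
t 20.6667 tcp [0.491 0.031 0.263] gap 0.04365407409882368 F [ 0.125  0.262 -1.144] gf 4.059146851650439 j [-0.164  0.132  1.617  0.     1.39  -0.126]
(400, 640, 3)
[ 88.561 102.094]
[88.757 73.505]
```

View pics/s5.png

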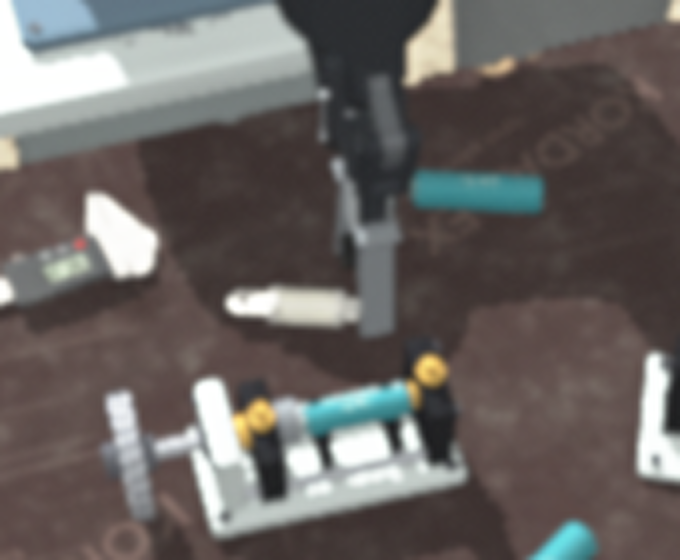

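The picture s5 shows the tongs hanging upright over the cell's middle. The near jaw tip is at crop (376,330) and the cell spans (307–410,405).

step_arm(commands=[[0,0,0.3,0,0,0],[0,0,0.4,0,0,0],[0,0,0.4,0,0,0],[0,0,0.4,0,0,0],[0,0,0.4,0,0,0],[0,0,0.3,0,0,0],[0,0,0.3,0,0,0],[0,0,0,0,0,0],[0,0,0,0,0,0]])

```text
t: 21.47
tcp_pos: [0.4914, 0.032, 0.1622]
eef_rot: [0.0, 0.72, 0.694, 0.0]
wrist_force: [-0.4, -0.1, -1.1]
finger_gap: 0.0437
grasp_force: 4.1
```

Run:
```python
from h import *
plan(np.r_[O[:2],.131],down(YC))
```

```text
turn(cur frame) [0.013 0.    0.014] shift in cur frame [-0.025 -0.011  0.779] shift in target frame [-0.025 -0.01   0.779]
t 21.4667 tcp [0.491 0.032 0.162] gap 0.043748506125972926 F [-0.36  -0.088 -1.082] gf 4.0608107432490215 j [-0.162  0.215  1.772  0.     1.153 -0.126]
```

step_arm(commands=[[-0.02,0,0.2,0,0,0],[0,0,0.2,0,0,0],[0,0,0.2,0,0,0],[0,0,0.18,0,0,0],[0,0,0,0,0,0],[0,0,0,0,0,0],[0,0,0,0,0,0]])

```text
t: 22.05
tcp_pos: [0.492, 0.0302, 0.1315]
eef_rot: [0.001, 0.72, 0.693, 0.001]
wrist_force: [0.8, -0.7, -1.0]
finger_gap: 0.0436
grasp_force: 4.1
```

Run:
```python
from h import *
import cv2
plan(np.r_[O[:2],.131],down(YC))
a=r.get_image("side")
cv2.imwrite("pics/s6.png",cv2.resize(a[105:215,245:365],(0,0),fx=5,fy=5,interpolation=cv2.INTER_CUBIC)[...,::-1])
```

```text
turn(cur frame) [ 0.031  0.004 -0.002] shift in cur frame [ 0.019 -0.026  0.012] shift in target frame [ 0.019 -0.026  0.012]
t 22.05 tcp [0.492 0.03  0.131] gap 0.043575998975788593 F [ 0.828 -0.665 -1.011] gf 4.059638216276653 j [-0.165  0.25   1.812  0.     1.077 -0.127]
```

View pics/s6.png

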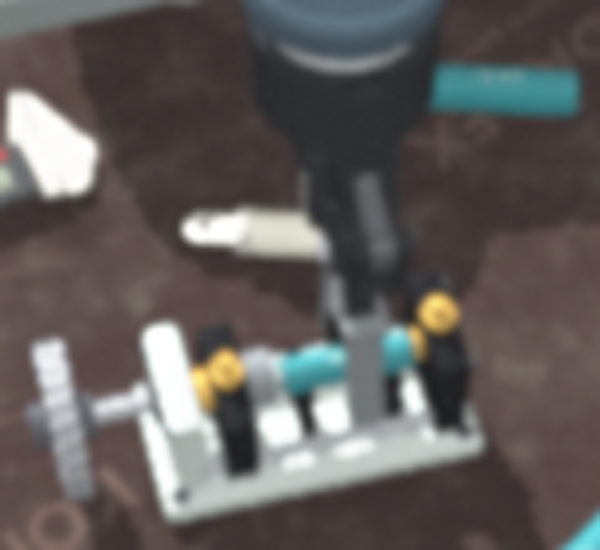

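The picture s6 shows the near jaw at crop (367,370), between the saddles and alongside the middle of the cell. I'll squeeze in stages.

step_arm(commands=[[0,0,0,0,0,0],[0,0,0,0,0,0],[0,0,0,0,0,0]], gripper=138)

```text
t: 22.35
tcp_pos: [0.4921, 0.0303, 0.1317]
eef_rot: [0.001, 0.72, 0.693, 0.001]
wrist_force: [-0.7, -0.4, -0.7]
finger_gap: 0.039
grasp_force: 5.6
```

step_arm(commands=[[0,0,0,0,0,0],[0,0,0,0,0,0],[0,0,0,0,0,0]], gripper=148)

```text
t: 22.6
tcp_pos: [0.4918, 0.0303, 0.1314]
eef_rot: [0.001, 0.72, 0.693, 0.001]
wrist_force: [0.3, -0.1, -1.7]
finger_gap: 0.0362
grasp_force: 17.7
```

step_arm(commands=[[0,0,0,0,0,0],[0,0,0,0,0,0],[0,0,0,0,0,0]], gripper=156)

```text
t: 22.85
tcp_pos: [0.4919, 0.0303, 0.1314]
eef_rot: [0.001, 0.72, 0.694, 0.001]
wrist_force: [0.2, -0.0, -1.4]
finger_gap: 0.0355
grasp_force: 59.8
```

step_arm(commands=[[0,0,0,0,0,0],[0,0,-0.1,0,0,0],[0,0,-0.2,0,0,0],[0,0,-0.3,0,0,0],[0,0,-0.35,0,0,0],[0,0,-0.35,0,0,0],[0,0,-0.35,0,0,0],[0,0,-0.35,0,0,0],[0,0,-0.35,0,0,0],[0,0,-0.35,0,0,0]])

```text
t: 23.68
tcp_pos: [0.4916, 0.0304, 0.241]
eef_rot: [0.002, 0.72, 0.694, 0.001]
wrist_force: [0.5, -0.1, -2.1]
finger_gap: 0.0354
grasp_force: 60.0
```

step_arm(commands=[[0,0,-0.3,0,0,0],[0,0,-0.2,0,0,0],[0,0,0,0,0,0],[0,0,0,0,0,0],[0,0,0,0,0,0],[0,0,0,0,0,0],[0,0,0,0,0,0]])

```text
t: 24.27
tcp_pos: [0.491, 0.0304, 0.2586]
eef_rot: [0.001, 0.72, 0.694, 0.0]
wrist_force: [-0.4, 0.5, -0.9]
finger_gap: 0.0353
grasp_force: 60.0
```

Run:
```python
from h import *
import cv2
plan(np.r_[O[:2],.26],down(YC))
a=r.get_image("side")
cv2.imwrite("pics/s7.png",cv2.resize(a[75:215,225:395],(0,0),fx=4,fy=4,interpolation=cv2.INTER_CUBIC)[...,::-1])
```

```text
turn(cur frame) [ 0.013  0.001 -0.001] shift in cur frame [ 0.014 -0.001 -0.036] shift in target frame [ 0.014 -0.001 -0.036]
t 24.2667 tcp [0.491 0.03  0.259] gap 0.035303714081348705 F [-0.362  0.488 -0.91 ] gf 60.04193902015686 j [-0.165  0.134  1.624  0.     1.382 -0.127]
```

View pics/s7.png

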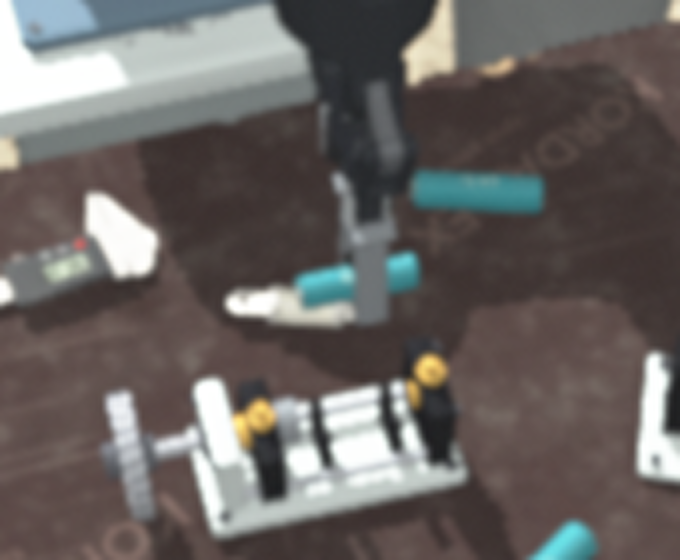

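The picture s7 shows the cell hanging level in the tongs at crop (358,278), well above the empty clamp.

```bash
python3 -c "
from cell import r
print(r.job_done())"
```

```text
the job is handed in; nothing more can be done
None
```

The job is handed in after about 24 s of the 67 s allowed; no verdict came back. The handwheel is wound back about 3.3 rad, slightly over half a turn as measured in the pictures. The cell hangs level in the squeezed tongs, its underside about 17 cm above the bench over the empty clamp.

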